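Lay a supply module on its back against the stop

ROBOT

A 6-joint arm with a two-finger parallel gripper is mounted at the origin on the work surface. World frame = base frame: x ahead of the robot, y to its left, z up, the work surface at z = 0. Lengths are in m, angles in rad, forces in N, time in s.
With the tool pointing down it reaches from about 0.25 to 0.775 m from the base axis. Payload 4 kg.
Tool frame: the origin (TCP) lies on the centre line of the jaws, within the pads' length; the fingertips stand 14 mm ahead of it and the grasp point (between the pads) lies 5 mm behind it (robot.tcp_to_tips is the distance from the TCP to the fingertips, in m); z points along the fingers, y is the line along which they close (so a half turn about z gives the same grasp; the last joint's range is limited). The gripper opens to 94 mm and grips with 3 to 60 N. Pads are 16 mm wide; open, the fingers measure 119 mm over their backs; the gripper's body (75 mm by 177 mm) begins 78 mm behind the grasp point.
Start: joints at [1.214, 0.087, 1.371, -0, 1.684, -0.103], TCP at [0.138, 0.532, 0.22] pointing down, gripper open.
Joint ranges: [-3.1, 3.1], [-0.76, 2.03], [0.27, 2.55], [-1.08, 4.22], [0.17, 2.65], [-2.57, 2.57]. Speed limits (rad/s): [2.79, 2.79, 3.14, 3.14, 3.14, 3.14].

INTERFACE

Orientations are given as [roll, pitch, yaw] about the fixed x, y, z axes, in that order (R = Rz(yaw) Ry(pitch) Rx(roll)).
In Python, from bench import robot gives the robot as it stands.
- The arm moves only by the tool carry_out, never from a script. Its argument "increments" is a list of rows, each a list of 3 entries, a list of its own where there are three numbers: the closure in counts, from 0 (fully open) to 255 (shut), then the shift along the tool's x, y, z in mm, then the turn about the tool's z in degrees. In form: [[fingers, [dx, dy, dz], twist], ...]. A call has 1 to 8 rows; each row shifts and turns the commanded pose from where the row before left it, along the tool's axes as they then stand; what a row does not reach is not made up. A row lasts 1/10 s, in which the tool goes at most 50 mm and 8.59 degrees, less where a joint would pass 70% of its speed; a pose out of reach is approached as far as the arm can. A call with a gripper value outside its range is refused whole. The fingers move at their own pace and stop on an object; the grip force is fixed at half the most. Time passes only in rows, so rows that do not move let the fingers close. It gives the time, the measured TCP pose, the force, the opening and the grip force at its end, in the units of the state.
- robot.get_obs(): the state, without advancing time (a new reading comes with each control period).
- robot.snapshot(name): name is "scene" or "top" or "wrist"; returns the picture (420x560x3 uint8, blue, green, red); there is no depth.
- robot.get_calibration(name): a dict with "vfov" (degrees; the focal length in pixels is half the picture's height over the tangent of half this angle, whatever the lens; pixels are square), "cx", "cy" (the principal point, pixels), "T" (4x4, takes a point from camera to world coordinates). Camera axes: x right, y down, z forward; pixel columns grow to the right and rows downward; lengths in m; the calibration is good to about 2 mm. A picture is of the moment at which its call begins: read the wrist's pose just before it. get_calibration takes no time and is no camera call; for the wrist camera it gives the pose at the moment of the call.
- robot.close_job(): hands the job in; it is judged then, once.
The state is a dict: "time": time; "joint_positions": joint angles; "qvel": joint speeds; "joint_torque": joint torques, N m; "tool_pos": TCP position; "ee_rot": TCP orientation; "wrist_force": force on the tool from outside, world axes, zero at the start; "wrist_torque": the same for the moment, N m; "width": finger opening in m; "finger_force": force on a finger pad.
Only numpy, scipy, OpenCV 4.12 (cv2) and the standard library are available. Lean on these libraries where they do the work, as an engineer would, in place of code of your own. Each camera call takes 0.05 s, during which the arm holds its last target. There are 200 camera calls.

TASK

The supply module standing on the black service plate has to lie on its back, controls up, ready for service. Push it over, away from its control panel and towards the metal stop bar, so that it falls onto its back on the plate, then push it along until its top end lies squarely and fully against that bar, without overhanging the plate's sides. Only push it, never lift or carry it; leave everything else where it stands, and finish with the robot clear of it.

Things in the scene. Friction and masses are not known exactly. Their poses are not given: they have to be found in the camera images.
- module: grey supply module to work on, loose, 60 mm deep (its x) x 90 wide (y) x 140 tall (z), about 0.6 kg, standing on the front part of the service plate. Origin: centre of its underside (foot); +z runs from foot to top end. Control panel: -x face; flat back: +x face, towards the stop bar. Two knobs stand 10 mm out of the panel, 50 mm above the foot, 22 mm either side of the middle
- module_top (a point): centre of the module's top end (140 mm along its z from the origin). From 65 mm above the foot up to here the panel is flat to push on (its dark meter window is flush). Lying on its back the module is 60 mm high (knobs 70), its -x points up and its flat foot end, 90 x 60 mm, faces away from the stop bar
- module_back_edge (a point): middle of the lower edge of the module's back (30 mm along its x from the origin). Pushed high on the panel the module tips about this edge, which stays down on the plate; it falls by itself once leaning more than about 25 degrees
- cradle: black rubber-faced service plate, fixed to the table: 285 mm long (its x, from -150 to 135 mm) x 180 wide (y), 8 thick, with an aluminium stop bar across its far (+x) end. Origin: on its centre line, at table height. The bar spans the full width from x = 115 to 131 mm, its top 38 mm above the table. The lying module slides on the plate with less than 12 N
- stop_face (a point): middle of the stop bar's face that looks towards the module, at the height of the plate's top (8 mm above the table); axes as those of the plate
- spare: a second module, identical in looks and size (60 x 90 x 140 mm), standing on the table beside the plate; not part of the job. Origin: centre of its underside
- mug: white ceramic mug, 76 mm across, 90 mm tall; bystander. Origin: centre of its underside
- motor: small brass motor on a 34 mm square steel flange, 48 mm tall, standing close beside the plate; bystander. Origin: centre of its underside
- screwdriver: screwdriver, about 160 mm long, lying close beside the plate; bystander. Its x runs along its length, handle to -x
- switch_box: white box with a push knob on top, 60 x 60 mm, 57 mm tall, on the table to the side; bystander. Origin: centre of its underside
- platter: dark steel disc, 150 mm across, 14 mm thick, lying on the table to the side; bystander. Origin: centre of its underside
- jar: clear jar with a white cap, 60 mm across, 80 mm tall, standing on the table to the side; bystander. Origin: centre of its underside
Not all that is in view belongs to the job. What is shaped like the module but orange or red is not meant.

How it is judged:
On the way, in this order (a step that is already met when the one before it is completed fails the run):
1. the module lies on its back on the plate (angle between module's own x axis and vertical above 3 rad and height (world z) of module_top below 0.045 m), for 0.2 s.
2. lying on its back, its top end has been pushed up to the stop bar (all of step 1 and x of module_top in the frame of stop_face above -0.006 m), for 0.1 s.
At the end, for the whole second after the job is handed in: The module lies on its back with its panel up (within 8 degrees of level), its top end within 6 mm of the stop bar's face, square to it within 0.08 rad, within the sides of the plate (middle of each end no more than 45 mm off the plate's centre line), at rest (all of step 2 and x of module_top in the frame of stop_face below 0.006 m and angle between the z axis of module and the x axis of cradle, either way round below 0.08 rad and y of module_top in the frame of cradle between -0.045 and 0.045 m and y of module in the frame of cradle between -0.045 and 0.045 m and linear speed of module below 0.01 m/s and angular speed of module below 0.1 rad/s); the robot touches nothing.
It fails at once if the module is lifted or carried, or tipped another way (lower back edge more than 30 mm above the table) (height (world z) of module_back_edge above 0.03 m).
It fails at once if another thing (spare module, mug, motor, screwdriver, switch box, platter or jar) is moved more than 20 mm (distance of any of spare, mug, motor, screwdriver, switch_box, platter, jar from where it was at the start of the episode above 0.02 m).
It also fails if it takes over 42 s, if anything falls off the work surface, if the arm or the gripper's body presses on something with over 40 N, if the wrist force passes 120 N, or if a joint passes its speed limit or range.

## Working session

There is one attempt and no reset: what is moved stays moved. The work goes in short steps, Python scripts to look and compute and a tool call to move; the robot and the scene stay as the last step left them, time stands still between calls to the robot, and variables do not carry over. Pictures are saved under pics/ and viewed, at most 10 in all, crops included, and the job is handed in when it is done.

Besides the shell and the picture viewer there is one more tool, called after ">>>" by a JSON object that holds its "op" and its "data". carry_out: Moves the arm, as the interface text tells. Its arguments: {"type":"object","properties":{"increments":{"type":"array","items":{"type":"array"}}},"required":["increments"]}

```bash
mkdir -p pics; python3 - <<'E'
from bench import robot
import cv2
for n in("scene","top"):
    cv2.imwrite(f"pics/{n}0.png",robot.snapshot(n)); c=robot.get_calibration(n); print(n,c)
o=robot.get_obs();print(o)
E
```

```text
scene {'vfov': 52.05094831794638, 'cx': 281.6592586174091, 'cy': 207.34385633552336, 'T': array([[-0.71780141,  0.35394628, -0.59956915,  1.34249691],
       [ 0.69606221,  0.38469297, -0.60622497,  0.81403175],
       [ 0.01607897, -0.85248657, -0.52250179,  0.81619476],
       [ 0.        ,  0.        ,  0.        ,  1.        ]])}
top {'vfov': 45.32155341651344, 'cx': 288.5706329518429, 'cy': 204.2862022805237, 'T': array([[ 0.017879  , -0.99438011,  0.10434817,  0.41467963],
       [-0.99980433, -0.01866429, -0.00655396,  0.00363881],
       [ 0.00846471, -0.10421057, -0.99451923,  1.55054835],
       [ 0.        ,  0.        ,  0.        ,  1.        ]])}
{'time': 0.1, 'joint_positions': array([ 1.21388914e+00,  8.78733121e-02,  1.37204622e+00,  1.90406193e-05,
        1.68359582e+00, -1.03070271e-01]), 'qvel': array([-0.00021423, -0.00032346, -0.00381036, -0.00086414, -0.0015168 ,
       -0.00090908]), 'joint_torque': array([ 1.99863491e-03, -3.41251087e+01, -3.03302693e+01,  7.19148223e-02,
        3.04089056e-02, -1.09367431e-04]), 'tool_pos': array([0.13794153, 0.53195989, 0.21845431]), 'ee_rot': array([-3.13968211e+00, -2.16645556e-04,  2.88775766e+00]), 'wrist_force': array([ 0.53079928, -0.79438117,  1.2350447 ]), 'wrist_torque': array([-0.01170956,  0.01026132,  0.02109338]), 'finger_force': 0.0, 'width': 0.09434612735913991}
```

View pics/scene0.png

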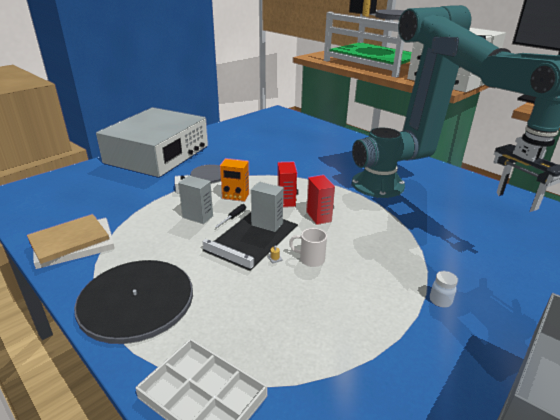

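View pics/top0.png

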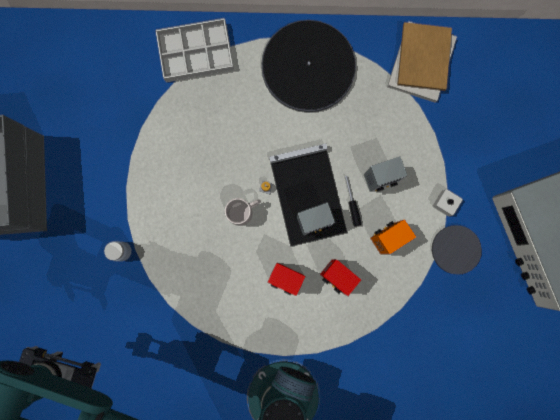

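Could be taken for the module, in the top view: grey on the plate (316,218), grey beside the plate (386,175, the spare), orange (394,237), red (287,279) and red (341,277). I choose the grey one on the plate. Next is a close crop to check that and to read the corners.

```bash
python3 - <<'E'
import cv2
a=cv2.imread("pics/top0.png")[130:260,220:400]
cv2.imwrite("pics/c1.png",cv2.resize(a,None,fx=4.4,fy=4.4,interpolation=cv2.INTER_CUBIC))
E
```

```text
(no output)
```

View pics/c1.png

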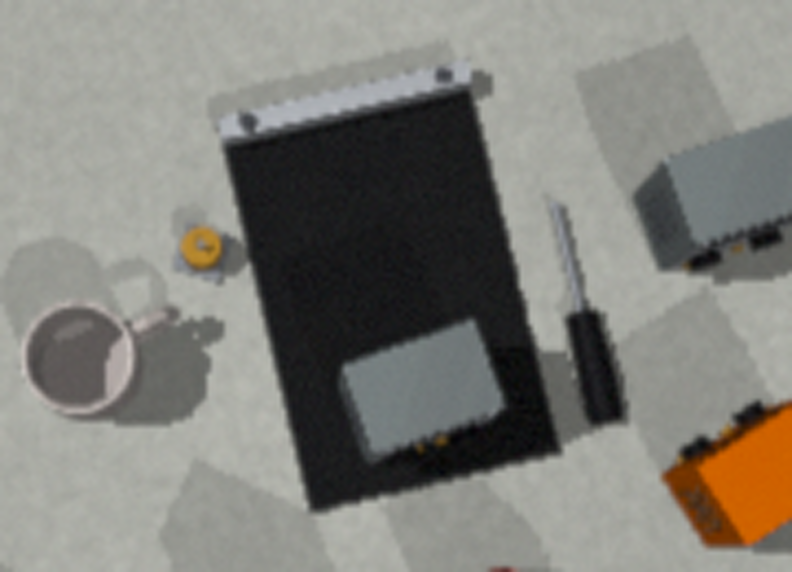

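The crop shows the grey module on the plate, knobs facing the near edge. Its top corners are at (342,368), (474,321), (504,405) and (374,452). The plate's front corners are at (313,510) and (560,452), and the bar's near edge runs from (227,143) to (473,92).

```bash
cat > h.py <<'E'
import numpy as np
from bench import robot
def px(n,u,v,z,c=None):
    c=c or robot.get_calibration(n); f=210/np.tan(np.radians(c["vfov"]/2)); T=c["T"]
    d=T[:3,:3]@np.array([(u-c["cx"])/f,(v-c["cy"])/f,1]); return T[:3,3]+d*(z-T[2,3])/d[2]
def crop(u,v,z): return px("top",u/4.4+220-.4,v/4.4+130-.4,z)
E
python3 - <<'E'
from h import *
np.set_printoptions(precision=4,suppress=True)
P=lambda l,z:np.array([crop(u,v,z)[:2] for u,v in l])
m=P([(342,368),(474,321),(504,405),(374,452)],.148); pf=P([(313,510),(560,452)],.008); b=P([(222,118),(468,64)],.038); bn=P([(227,143),(473,92)],.008)
print(m,"\nplate",pf,"\nbar far top",b,"\nbar near",bn)
print("m centre",m.mean(0)); 
ang=lambda d:np.arctan2(d[1],d[0])
print("dirs m x",ang(m[0]-m[3]),ang(m[1]-m[2]),"y->x",ang(m[0]-m[1])-np.pi/2,np.linalg.norm(m[0]-m[1]),np.linalg.norm(m[1]-m[2]))
print("plate x",ang(pf[0]-pf[1])-np.pi/2,ang(b[0]-b[1])-np.pi/2,ang(bn.mean(0)-pf.mean(0)),np.linalg.norm(bn.mean(0)-pf.mean(0)))
yaw=ang(bn.mean(0)-pf.mean(0)); c=pf.mean(0)+.15*np.array([np.cos(yaw),np.sin(yaw)])
print("cradle",c,yaw); R=np.array([[np.cos(yaw),np.sin(yaw)],[-np.sin(yaw),np.cos(yaw)]])
print("module in cradle",R@(m.mean(0)-c))
for n,u,v in[("motor",201,246),("drv tip",553,200),("drv end",605,415)]: print(n,R@(crop(u,v,.02)[:2]-c))
E
```

```text
[[ 0.5371 -0.0306]
 [ 0.5688 -0.1143]
 [ 0.5154 -0.1339]
 [ 0.4841 -0.0517]] 
plate [[ 0.4499 -0.0154]
 [ 0.4934 -0.187 ]] 
bar far top [[ 0.7192  0.0528]
 [ 0.7608 -0.1176]] 
bar near [[ 0.7074  0.0499]
 [ 0.7475 -0.1237]]
m centre [ 0.5263 -0.0826]
dirs m x 0.37923029190401986 0.3522291202147073 y->x 0.3614708917221263 0.08950086451694551 0.0568159523701043
plate x 0.2479752513376663 0.23910004199362445 0.246131556171095 0.26374421172642365
cradle [ 0.6171 -0.0646] 0.246131556171095
module in cradle [-0.0924  0.0047]
motor [0.0462 0.1232]
drv tip [ 0.0224 -0.1241]
drv end [-0.1322 -0.1234]
```

>>> {"op": "carry_out", "data": {"increments": [[110, [0, 0, 0], -7], [110, [0, 0, 0], -7], [110, [0, 0, 0], -7], [110, [0, 0, 0], -7], [110, [0, 0, 0], -7], [110, [-4, -40, 0], 0], [110, [-4, -40, 0], 0], [110, [-4, -40, 0], 0]]}}

```text
time: 0.9
tool_pos: [0.1914, 0.4228, 0.2186]
ee_rot: [-3.141, -0.001, -2.783]
wrist_force: [0.9, 0.4, 1.5]
width: 0.0537
finger_force: 0.0
```

>>> {"op": "carry_out", "data": {"increments": [[110, [-4, -40, 0], 0], [110, [-4, -40, 0], 0], [110, [-4, -40, 0], 0], [110, [-4, -40, 0], 0], [110, [-4, -40, 0], 0], [110, [-4, -40, 0], 0], [110, [-4, -40, 0], 0], [110, [-4, -40, 0], 0]]}}

```text
time: 1.7
tool_pos: [0.3332, 0.134, 0.2192]
ee_rot: [3.141, 0.0, -2.784]
wrist_force: [0.8, 0.3, 0.6]
width: 0.0533
finger_force: 0.0
```

>>> {"op": "carry_out", "data": {"increments": [[110, [-4, -40, 0], 0], [110, [-4, -40, 0], 0], [110, [-4, -40, 0], 0], [110, [-4, -40, 0], 0], [110, [0, 0, 0], 0], [110, [0, 0, 0], 0]]}}

```text
time: 2.3
tool_pos: [0.4037, -0.0092, 0.2188]
ee_rot: [3.14, -0.001, -2.787]
wrist_force: [-0.7, 1.3, -0.0]
width: 0.0531
finger_force: 0.0
```

>>> {"op": "carry_out", "data": {"increments": [[110, [-2, -37, 0], 0], [110, [-3, -37, 0], 0], [110, [-3, -38, 0], 0], [110, [0, 0, 30], 0], [110, [0, 0, 30], 0], [110, [0, 0, 27], 0], [110, [0, 0, 0], 0], [110, [0, 0, 0], 0]]}}

```text
time: 3.1
tool_pos: [0.4506, -0.1097, 0.1328]
ee_rot: [3.141, -0.0, -2.783]
wrist_force: [0.9, -0.3, 0.3]
width: 0.0535
finger_force: 0.0
```

```bash
python3 - <<'E'
from h import *
import cv2
w=robot.snapshot("wrist");t=robot.snapshot("top")[130:290,220:400]
t=cv2.resize(t,(472,420)); w=cv2.resize(w,(320,240)); w=cv2.copyMakeBorder(w,0,180,0,0,0)
cv2.imwrite("pics/p2.png",np.hstack([t,w]))
E
```

```text
(no output)
```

View pics/p2.png

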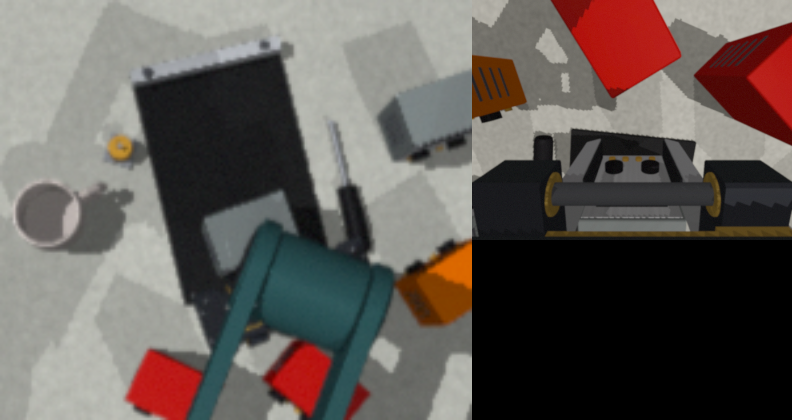

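The top view shows the module still standing ahead of the fingers. In the wrist view both knobs (613,166) and (650,166) sit centred between the fingers, so I push now.

>>> {"op": "carry_out", "data": {"increments": [[110, [-12, 0, 0], 0], [110, [-12, 0, 0], 0], [110, [-8, 0, 0], 0], [110, [-8, 0, 0], 0], [110, [-8, 0, 0], 0], [110, [-8, 0, 0], 0], [110, [-8, 0, 0], 0], [110, [-6, 0, 0], 0]]}}

```text
time: 4.0
tool_pos: [0.5172, -0.0862, 0.1325]
ee_rot: [3.142, 0.001, -2.784]
wrist_force: [-1.0, -0.3, 1.8]
width: 0.0535
finger_force: 0.7
```

>>> {"op": "carry_out", "data": {"increments": [[110, [-6, 0, 0], 0], [110, [-6, 0, 0], 0], [110, [-6, 0, 0], 0], [110, [0, 0, 0], 0], [110, [0, 0, 0], 0], [110, [0, 0, 0], 0], [110, [0, 0, 0], 0]]}}

```text
time: 4.7
tool_pos: [0.533, -0.0802, 0.1325]
ee_rot: [3.142, 0.0, -2.785]
wrist_force: [-0.3, 0.4, 0.2]
width: 0.0534
finger_force: 0.0
```

```bash
python3 - <<'E'
from h import *
import cv2
w=robot.snapshot("wrist");t=robot.snapshot("scene")[150:290,160:350]
t=cv2.resize(t,(472,348)); t=cv2.copyMakeBorder(t,0,72,0,0,0);w=cv2.resize(w,(320,240)); w=cv2.copyMakeBorder(w,0,180,0,0,0)
cv2.imwrite("pics/p3.png",np.hstack([t,w]))
E
```

```text
(no output)
```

View pics/p3.png

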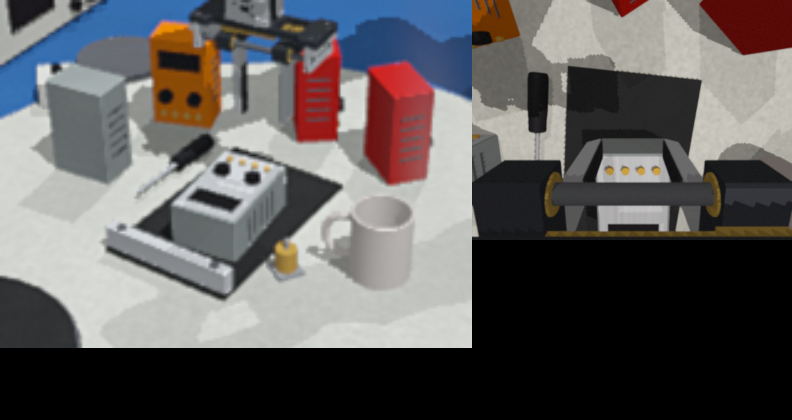

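The module lies on its back with its panel up, short of the bar and slightly turned. I back off and turn square to the plate.

>>> {"op": "carry_out", "data": {"increments": [[110, [25, 0, 0], 0], [110, [25, 0, 0], 0], [110, [5, 0, 0], 6.4], [110, [0, 0, 0], 0], [110, [0, 0, 0], 0]]}}

```text
time: 5.3
tool_pos: [0.4818, -0.0995, 0.1327]
ee_rot: [-3.141, 0.001, -2.894]
wrist_force: [0.3, -0.0, -0.1]
width: 0.0534
finger_force: 0.0
```

```bash
python3 - <<'E'
from h import *
import cv2
w=robot.snapshot("wrist");t=robot.snapshot("top")[130:260,220:360]
t=cv2.resize(t,(470,436),interpolation=cv2.INTER_CUBIC); w=cv2.resize(w,(320,240)); w=cv2.copyMakeBorder(w,0,196,0,0,0)
cv2.imwrite("pics/p4.png",np.hstack([t,w]))
E
```

```text
(no output)
```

View pics/p4.png

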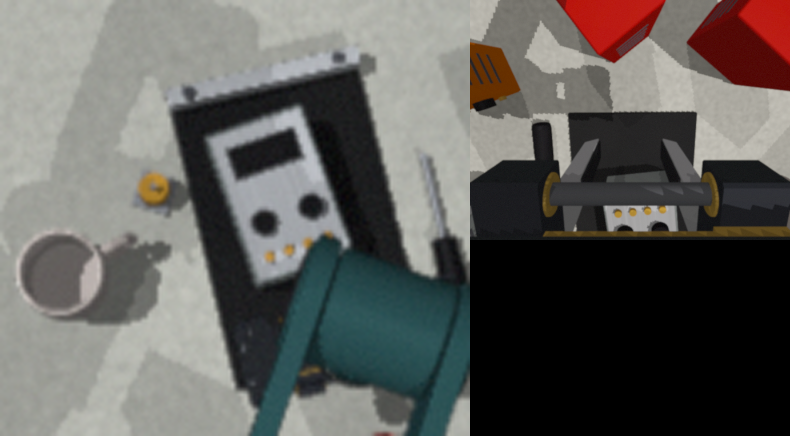

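Lying module in the top crop (left): top-end corners (206,137) and (299,107), foot corner (258,287), the other foot corner at about (350,246). Wrist view: the plate's front edge runs level, so the tool is square to the plate.

```bash
python3 - <<'E'
from h import *
np.set_printoptions(precision=4,suppress=True)
yaw=.245;c0=np.array([.6171,-.0646]);R=np.array([[np.cos(yaw),np.sin(yaw)],[-np.sin(yaw),np.cos(yaw)]])
q=np.array([R@(px("top",u/3.355+219.6,v/3.355+129.6,.068)[:2]-c0) for u,v in[(206,137),(299,107),(350,246),(258,287)]])
print(q,"top",q[:2].mean(0),"foot",q[2:].mean(0),"ang",np.arctan2(*(q[0]-q[3])[::-1]))
print("tcp",R@(robot.get_obs()["tool_pos"][:2]-c0))
E
```

```text
[[ 0.0728  0.0672]
 [ 0.0806 -0.0196]
 [-0.0508 -0.035 ]
 [-0.068   0.0525]] top [0.0767 0.0238] foot [-0.0594  0.0087] ang 0.10425164682695731
tcp [-0.1394 -0.0009]
```

>>> {"op": "carry_out", "data": {"increments": [[110, [-20, 6, 0], 0], [110, [-10, 6, 0], 0], [110, [0, 0, 30], 0], [110, [0, 0, 30], 0], [110, [0, 0, 26], 0], [110, [0, 0, 0], 0], [110, [0, 0, 0], 0]]}}

```text
time: 6.1
tool_pos: [0.5079, -0.0801, 0.0465]
ee_rot: [3.141, -0.001, -2.895]
wrist_force: [0.7, 0.3, 0.2]
width: 0.0537
finger_force: 0.0
```

>>> {"op": "carry_out", "data": {"increments": [[110, [-10, 0, 0], 0], [110, [-8, 0, 0], 0], [110, [-8, 0, 0], 0], [110, [-6, 0, 0], 0], [110, [-6, 0, 0], 0], [110, [-6, 0, 0], 0], [110, [-6, 0, 0], 0], [110, [-6, 0, 0], 0]]}}

```text
time: 6.9
tool_pos: [0.5592, -0.0662, 0.0467]
ee_rot: [3.138, -0.008, -2.895]
wrist_force: [-9.0, 1.0, 5.5]
width: 0.0537
finger_force: 4.3
```

>>> {"op": "carry_out", "data": {"increments": [[110, [-4, 0, 0], 0], [110, [-4, 0, 0], 0], [110, [-3, 0, 0], 0], [110, [0, 0, 0], 0]]}}

```text
time: 7.3
tool_pos: [0.5709, -0.0643, 0.0465]
ee_rot: [3.141, -0.006, -2.896]
wrist_force: [-7.0, -1.0, 5.4]
width: 0.0535
finger_force: 3.2
```

>>> {"op": "carry_out", "data": {"increments": [[110, [-3, 0, 0], 0], [110, [-3, 0, 0], 0], [110, [-2, 0, 0], 0], [110, [0, 0, 0], 0]]}}

```text
time: 7.7
tool_pos: [0.5785, -0.0627, 0.0465]
ee_rot: [3.141, -0.006, -2.896]
wrist_force: [-6.4, -2.0, 4.6]
width: 0.0536
finger_force: 3.5
```

>>> {"op": "carry_out", "data": {"increments": [[110, [-2, 0, 0], 0], [110, [-2, 0, 0], 0], [110, [0, 0, 0], 0]]}}

```text
time: 8.0
tool_pos: [0.5788, -0.0626, 0.0466]
ee_rot: [3.141, -0.014, -2.896]
wrist_force: [-16.4, -3.8, 10.2]
width: 0.0532
finger_force: 8.4
```

The force has jumped and motion has stopped, so it is against the bar. One more small press to seat it, then back off.

>>> {"op": "carry_out", "data": {"increments": [[110, [-2, 0, 0], 0], [110, [-1, 0, 0], 0], [110, [0, 0, 0], 0], [110, [0, 0, 0], 0]]}}

```text
time: 8.4
tool_pos: [0.5788, -0.0626, 0.0466]
ee_rot: [3.14, -0.021, -2.897]
wrist_force: [-23.5, -4.5, 15.7]
width: 0.0534
finger_force: 12.4
```

>>> {"op": "carry_out", "data": {"increments": [[110, [12, 0, 0], 0], [110, [25, 0, 0], 0], [110, [25, 0, 0], 0], [110, [0, 0, -40], 0], [110, [0, 0, -40], 0], [110, [0, 40, -30], 0], [110, [0, 40, 0], 0], [110, [0, 40, 0], 0]]}}

```text
time: 9.2
tool_pos: [0.499, 0.0419, 0.1585]
ee_rot: [-3.141, 0.005, -2.898]
wrist_force: [0.6, 0.7, -0.5]
width: 0.053
finger_force: 0.0
```

>>> {"op": "carry_out", "data": {"increments": [[110, [0, 40, 0], 0], [110, [0, 40, 0], 0], [110, [0, 40, 0], 0], [110, [0, 0, 0], 0], [110, [0, 0, 0], 0]]}}

```text
time: 9.7
tool_pos: [0.4689, 0.1579, 0.1566]
ee_rot: [-3.141, 0.001, -2.894]
wrist_force: [-0.2, -0.5, 0.8]
width: 0.0533
finger_force: 0.0
```

```bash
python3 - <<'E'
from h import *
import cv2
t=robot.snapshot("top");cv2.imwrite("pics/t5.png",t)
cv2.imwrite("pics/p5.png",cv2.resize(t[130:260,220:400],None,fx=4.4,fy=4.4,interpolation=cv2.INTER_CUBIC))
E
```

```text
(no output)
```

View pics/p5.png

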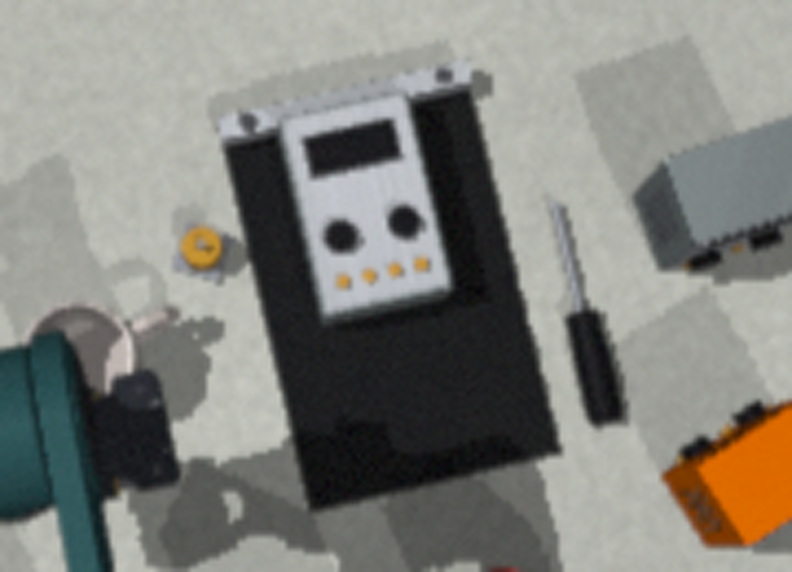

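The module lies against the bar. Its top corners are at (282,121) and (405,95), its foot corners at (324,318) and (450,287). The bystanders have not moved. I check the numbers before handing in.

```bash
python3 - <<'E'
from h import *
np.set_printoptions(precision=4,suppress=True)
yaw=.245;c0=np.array([.6171,-.0646]);R=np.array([[np.cos(yaw),np.sin(yaw)],[-np.sin(yaw),np.cos(yaw)]])
q=np.array([R@(crop(u,v,.068)[:2]-c0) for u,v in[(282,121),(405,95),(450,287),(324,318)]])
print(q,q[:2].mean(0),q[2:].mean(0),robot.get_obs()["wrist_force"])
d=q[:2].mean(0)-q[2:].mean(0);print(np.arctan2(d[1],d[0]))
E
```

```text
[[ 0.1103  0.0503]
 [ 0.1091 -0.0354]
 [-0.0259 -0.0347]
 [-0.0274  0.053 ]] [0.1097 0.0075] [-0.0267  0.0091] [ 1.0121  0.1662 -1.0922]
-0.01210052538854285
```

```bash
python3 -c "
from bench import robot
print(robot.close_job())"
```

```text
the job is handed in; nothing more can be done
None
```

I handed the job in with the module on its back, panel up. Its top end was pressed against the stop bar until it would go no further; it measured square to about 0.01 rad and roughly 9 mm off the plate's centre line, with nothing else visibly moved and the robot clear. The hand-in returned no verdict.

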